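# Open the child-resistant tub of dispenser-cleaning tablets

### The job

Open the tub of cleaning tablets on the tea counter: press its child-resistant cap down until you feel it bottom, keep it down while turning it anticlockwise (seen from above) to its stop, and lift it off. Then lay the cap in the empty steel drip tray, flat and with its grip bar up, and let go. Be firm but do not ram or force the cap, and leave the tea tin, the cup stacks and the spray bottle where they are.

Things in the scene. Friction and masses are not known exactly. Their poses are not given: they have to be found in the camera images.
- tub: White round tub, 100 mm across, 88 mm high to its rim, on a 130 mm square wooden foot screwed to the counter: it cannot move. Origin: middle of the foot's underside, on the counter; z up along the tub's axis, on which the cap also sits. The cap takes 15 to 20 N to press and under 1 N m to turn; more than 120 N between cap and tub (ramming it, forcing it past its stop) ruins it.
- neck_top (a point): Centre of the neck's mouth, 102 mm above the counter, hidden under the cap. Two catches on the neck hold two lugs in the cap. Pushed down against a spring (6 to 14 N) the cap bottoms firmly 7 to 14 mm down; how deep differs from tub to tub and cannot be seen. In the last 3 mm above the bottom it is free to turn; higher up the catches block it.
- cap_center (a point): Middle of the round grey plastic cap, 33 mm above its underside and 5 mm below its flat top; 82 mm across, 0.14 to 0.24 kg. Kept down it turns anticlockwise seen from above to a solid stop, 35 to 85 degrees on (differs from tub to tub, unseen). At the stop, and up to 8 degrees before it, it lifts straight off: clear of the neck after 35 mm.
- cap_bar (a point): Middle of the upright grip bar across the cap's top. The bar is 66 mm long along this point's x axis, 14 mm thick along y, 28 mm high: from 14 mm below this point (the cap's flat top) to 14 mm above it. The cap's underside lies 52 mm below this point. z is the cap's upward axis. Press with the fingertips on the flat top beside the bar: fingers that only pinch the bar slowly slip on it under load.
- tray: Loose shallow steel drip tray, empty (others, stacked far to the right, hold cups), 170 mm along its x axis, 150 mm along y, 22 mm high, walls and floor 3 mm thick. Origin: centre of its underside; z up.
- tea_tin: Dark steel tea tin, 69 mm across, 85 mm high, standing between tub and tray; to be left alone. Origin: centre of its underside.
- cups_a: Taller stack of upturned paper cups, 77 mm across, 130 mm high; to be left alone. Origin: centre of its underside.
- cups_b: Shorter stack of upturned paper cups, 77 mm across, 105 mm high; to be left alone. Origin: centre of its underside.
- spray: White plastic bottle of cleaner, 64 mm across, 170 mm high; to be left alone. Origin: centre of its underside.
Things that resemble listed ones, but are neither listed nor needed, are in the scene too. Leave any purple look-alike of the part that bears cap_center alone. Of the things that look like the tray, the largest one is meant.

How it is judged:
On the way:
1. the cap has been unlocked and lifted clear above the tub's neck (z of cap_bar in the frame of tub above 0.173 m and horizontal distance between cap_bar and tub below 0.06 m), for 0.05 s.
At the end, for the whole second after the job is handed in: the cap lies at rest in the steel tray, bar up: tilted under 0.08 rad, resting on the tray's floor (its bar point 49 to 60 mm above the tray's underside) and within the tray's walls (within 50 mm along and 40 mm across of its middle); the tray stands flat on the counter (z of cap_bar in the frame of tray between 0.049 and 0.06 m and x of cap_bar in the frame of tray between -0.05 and 0.05 m and y of cap_bar in the frame of tray between -0.04 and 0.04 m and angle between cap_bar's own z axis and vertical below 0.08 rad and height (world z) of tray below 0.006 m and angle between tray's own z axis and vertical below 0.05 rad and linear speed of tray below 0.02 m/s); the robot touches nothing.
It fails at once if the cap is rammed or forced: more than 120 N between cap and tub (contact force between cap and tub above 120 N).
It fails at once if the tea tin, a cup stack or the spray bottle is moved more than 30 mm (distance of any of tea_tin, cups_a, cups_b, spray from where it was at the start of the episode above 0.03 m).
It also fails if it takes over 54 s, if anything falls off the work surface, if the arm or the gripper's body presses on something with over 40 N, if the wrist force passes 120 N, or if a joint passes its speed limit or range.

### The arm

A 6-joint arm with a two-finger parallel gripper is mounted at the origin on the work surface. World frame = base frame: x ahead of the robot, y to its left, z up, the work surface at z = 0. Lengths are in m, angles in rad, forces in N, time in s.
With the tool pointing down it reaches from about 0.35 to 0.775 m from the base axis. Payload 7.3 kg.
Tool frame: the origin (TCP) lies between the finger pads; the fingertips stand ahead of it and the grasp point (between the pads) lies 6 mm ahead of it (robot.tip_extent is the x of the fingertips in the tool frame, in m); x points along the fingers, z is the direction in which the jaws open and shut, and the axes are right-handed (so a half turn about x gives the same grasp; the last joint's range is limited). The gripper opens to 92 mm and grips with 3 to 60 N. Pads are 19 mm wide; open, the fingers measure 130 mm over their backs; the gripper's body (75 mm by 190 mm) begins 47 mm behind the grasp point.
Start: joints at [1.191, 0.342, 1.524, -0, 1.275, -0.146], TCP at [0.122, 0.511, 0.252] pointing down, gripper open.
Joint ranges: [-2.53, 2.53], [-0.77, 2.02], [0.04, 2.7], [-1, 4.14], [0.28, 2.66], [-3.11, 3.11]. Speed limits (rad/s): [2.57, 2.57, 3.14, 3.14, 3.14, 3.14].

### API

Orientations are given as [roll, pitch, yaw] about the fixed x, y, z axes, in that order (R = Rz(yaw) Ry(pitch) Rx(roll)).
In Python, from cell import robot gives the robot as it stands. The module is installed in compiled form; this text tells all that it offers.
- The arm moves only by the shell command python3 -m creep 'ROWS' [FORCE]. ROWS is JSON, a list of rows, each an object with "translation": the shift along the tool's x, y, z in m, a list of three; "twist": the turn, a rotation vector about the tool's x, y, z in rad, a list of three; "hand": the opening in per cent of the stroke, from 0 (shut) to 100 (fully open). A call has 1 to 5 rows; each row is the pose to reach, as a shift and turn from the pose measured when the call began, along the tool's axes at that moment; what a row does not reach only later rows make up. A row lasts 1/10 s, in which the tool goes at most 50 mm and 8.59 degrees, less where a joint would pass 70% of its speed; a pose out of reach is approached as far as the arm can. A call with a gripper value outside its range is refused whole. The fingers move at their own pace and stop on an object; FORCE is the grip in N (left out, the last holds). Time passes only in rows, so rows that repeat a pose let the fingers close. It gives the time, the measured TCP pose, the force and the opening at its end, in the units of the state.
- robot.observe(): the state, without advancing time (a new reading comes with each control period).
- robot.read_camera(name): name is "scene" or "top"; returns the picture (400x640x3 uint8, blue, green, red); there is no depth.
- robot.calibration(name): a dict with "intrinsics" (3x3 intrinsics, pixels), "cam_to_world" (4x4, takes a point from camera to world coordinates). Camera axes: x right, y up, looking along -z (the intrinsics and any distortion apply to the point x, -y, -z); pixel columns grow to the right and rows downward; lengths in m; the calibration is good to about 2 mm. A picture is of the moment at which its call begins. calibration takes no time and is no camera call.
- robot.hand_in(): hands the job in, once; it reports no verdict.
The state is a dict: "time": time; "qpos": joint angles; "qvel": joint speeds; "joint_efforts": joint torques, N m; "tool_pos": TCP position; "tool_rot": TCP orientation; "contact_force": force on the tool from outside, world axes, zero at the start; "torque": the same for the moment, N m; "opening": finger opening in m.
Only numpy, scipy, OpenCV 4.12 (cv2) and the standard library are available. Lean on these libraries where they do the work, as an engineer would, in place of code of your own. Each camera call takes 0.05 s, during which the arm holds its last target. There are 200 camera calls.

## Working session

There is one attempt and no reset: what is moved stays moved. The work goes in short steps, Python scripts to look and compute and a shell command to move; the robot and the scene stay as the last step left them, time stands still between calls to the robot, and variables do not carry over. Pictures are saved under pics/ and viewed, about 8 in all and at most 12, crops included, and the job is handed in when it is done.

```bash
mkdir -p pics
cat > h.py <<'E'
from cell import robot
import numpy as np, cv2
from scipy.spatial.transform import Rotation as R
def snap(cam,name,crop=None,k=1):
    im=robot.read_camera(cam); cv2.imwrite(f'pics/{name}_full.png',im)
    if crop: x0,y0,x1,y1=crop; im=im[y0:y1,x0:x1]
    cv2.imwrite(f'pics/{name}.png',cv2.resize(im,None,fx=k,fy=k,interpolation=cv2.INTER_CUBIC))
def ray(cam,u,v,z):
    c=robot.calibration(cam);K=np.array(c['intrinsics']);T=np.array(c['cam_to_world'])
    d=np.linalg.inv(K)@[u,v,1]; d=T[:3,:3]@(d*[1,-1,-1]); o=T[:3,3]
    return o+d*(z-o[2])/d[2]
def proj(cam,p):
    c=robot.calibration(cam);K=np.array(c['intrinsics']);T=np.array(c['cam_to_world'])
    q=T[:3,:3].T@(np.array(p)-T[:3,3])*[1,-1,-1]; q=K@q; return q[:2]/q[2]
def toolshift(p):
    s=robot.observe(); r=R.from_euler('xyz',s['tool_rot']); return r.inv().apply(np.array(p)-s['tool_pos'])
E
python3 - <<'E'
from h import *
snap('top','t0');snap('scene','s0')
s=robot.observe();print(s);print(R.from_euler('xyz',s['tool_rot']).as_matrix().round(3),robot.tip_extent)
print(robot.calibration('top'),robot.calibration('scene'))
E
```

```text
{'time': 0.1, 'qpos': array([ 1.19099922e+00,  3.42638381e-01,  1.52490197e+00,  1.33286067e-05,
        1.27542448e+00, -1.45955900e-01]), 'qvel': array([-4.29663121e-06, -1.92919730e-03, -2.96399691e-03,  1.22608199e-03,
       -3.45279728e-04,  8.54078189e-04]), 'joint_efforts': array([ 2.76777711e-03, -4.32003665e+01, -2.44693476e+01,  7.19384383e-02,
        5.25365677e-02, -7.63111302e-06]), 'tool_pos': array([0.12148024, 0.51041524, 0.25112887]), 'tool_rot': array([ 2.98634807,  1.56942409, -1.959886  ]), 'contact_force': array([ 0.26258304,  0.78913129, -0.31230276]), 'torque': array([-0.04475116,  0.03103339,  0.01682118]), 'opening': 0.09188505658631925}
[[-0.001 -0.973  0.232]
 [-0.001  0.232  0.973]
 [-1.     0.    -0.001]] 0.025
{'intrinsics': array([[478.07658753,   0.        , 319.86609132],
       [  0.        , 478.07658753, 193.31252235],
       [  0.        ,   0.        ,   1.        ]]), 'cam_to_world': array([[ 0.00963977,  0.99864213, -0.05119547,  0.44231918],
       [-0.99991704,  0.00918938, -0.00902549,  0.11044113],
       [-0.00854278,  0.05127823,  0.99864787,  1.33146923],
       [ 0.        ,  0.        ,  0.        ,  1.        ]])} {'intrinsics': array([[373.56397291,   0.        , 316.23059328],
       [  0.        , 373.56397291, 199.68046269],
       [  0.        ,   0.        ,   1.        ]]), 'cam_to_world': array([[-0.54003088, -0.68997753,  0.48197268,  0.92850032],
       [ 0.84159766, -0.44877708,  0.30052041,  0.4002183 ],
       [ 0.00894596,  0.56791738,  0.82303695,  0.84319197],
       [ 0.        ,  0.        ,  0.        ,  1.        ]])}
```

View pics/t0.png

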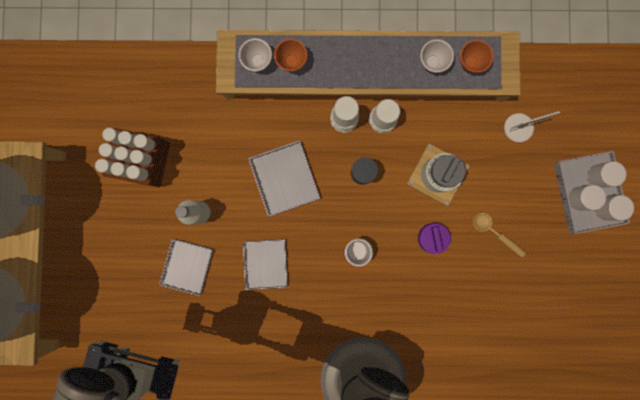

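View pics/s0.png

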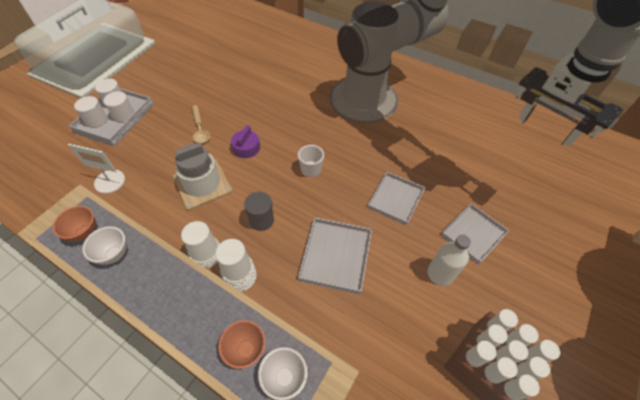

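The top picture shows the tub on its wooden foot at (440,174) with the grey cap; the purple cap at (435,238) is the decoy. The trays are at (285,178), (187,267) and (265,264), plus one with cups at (593,192). (285,178) is the largest empty one, so it fits the description. Next I'll confirm with an enlarged crop.

Run:
```python
import cv2,numpy as np
im=cv2.imread('pics/t0.png');a=im[130:220,400:480];b=im[130:220,240:330];s=cv2.imread('pics/s0.png')[135:215,160:240]
f=lambda x,k:cv2.resize(x,None,fx=k,fy=k,interpolation=cv2.INTER_CUBIC)
A=f(a,5);B=f(b,3.5);C=f(s,3.5)
o=np.zeros((600,720,3),np.uint8);o[:450,:400]=A;o[:315,402:717]=B;o[317:597,402:682]=C
cv2.imwrite('pics/c1.png',o)
```

```text
(no output)
```

View pics/c1.png

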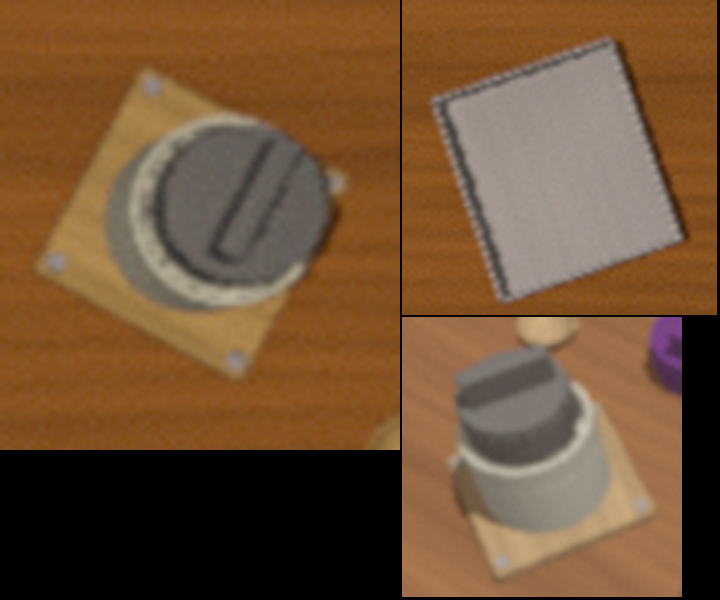

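The crop shows the grey cap with its bar running lower-left to upper-right, bar top centre at about full pixel (452,170.6). The foot centre is at about (438.6,174.8). The large tray's corners are clear and it is empty, so it is the right one.

```bash
cat > m.py <<'E'
from h import *
from scipy.optimize import least_squares
A=lambda x,y:(400+x/5,130+y/5); B=lambda x,y:(240+(x-402)/3.5,130+y/3.5); C=lambda x,y:(160+(x-402)/3.5,135+(y-317)/3.5)
f=[ray('top',*A(*p),0.012) for p in [(148,70),(345,178),(240,378),(38,270)]]
print('foot',np.mean(f,0).round(4),[np.linalg.norm(f[i]-f[i-1]).round(4) for i in range(4)])
bt=A(260,203);bs=C(503,370)
s=least_squares(lambda p:np.r_[proj('top',p)-bt,proj('scene',p)-bs],[.5,-.1,.15]);print('bartop',s.x.round(4),s.fun.round(2))
z=s.x[2]
c=[ray('top',*A(*p),z) for p in [(277,147),(305,152),(243,262),(214,250)]]
print('bar ctr',np.mean(c,0).round(4),[np.linalg.norm(c[i]-c[i-1]).round(4) for i in range(4)])
d=(c[0]+c[1]-c[2]-c[3]);print('bar yaw',np.degrees(np.arctan2(d[1],d[0])))
t=[ray('top',*B(*p),0.022) for p in [(433,100),(613,38),(684,240),(502,300)]]
print('tray',np.mean(t,0).round(4),[np.linalg.norm(t[i]-t[i-1]).round(4) for i in range(4)]);d=t[2]+t[3]-t[0]-t[1]
for i in (0,1):
  d=t[i+1]-t[i];print(np.degrees(np.arctan2(d[1],d[0])))
print('ftop ctr',ray('top',*A(249,203),z-.028))
for n,u in dict(tin=(364,170,.085),cupa=(346,106,.13),cupb=(387,108,.105)).items(): print(n,ray('top',*u).round(3))
E
python3 m.py
```

```text
foot [ 0.5644 -0.2051  0.012 ] [np.float64(0.1272), np.float64(0.1237), np.float64(0.1255), np.float64(0.1256)]
bartop [ 0.563  -0.2082  0.1378] [-0.17  0.17 -0.23  0.  ]
bar ctr [ 0.5636 -0.2085  0.1378] [np.float64(0.0609), np.float64(0.0142), np.float64(0.0636), np.float64(0.0156)]
bar yaw -30.316172700625977
tray [0.5498 0.2198 0.022 ] [np.float64(0.1668), np.float64(0.1499), np.float64(0.1689), np.float64(0.15)]
-70.3831950498909
-160.10090649574363
ftop ctr [ 0.56621062 -0.21048567  0.10975348]
tin [0.568 0.007 0.085]
cupa [0.727 0.057 0.13 ]
cupb [ 0.728 -0.05   0.105]
```

```bash
T='{"translation":[0,-0.38,-0.177],"twist":[0.295,0,0],"hand":100}'; true
python3 -m creep '[{"translation":[0,-0.076,-0.035],"twist":[0.1,0,0],"hand":100},{"translation":[0,-0.152,-0.07],"twist":[0.2,0,0],"hand":100},{"translation":[0,-0.228,-0.105],"twist":[0.295,0,0],"hand":100},{"translation":[0,-0.304,-0.14],"twist":[0.295,0,0],"hand":100},{"translation":[0,-0.38,-0.177],"twist":[0.295,0,0],"hand":100}]' 10
cat >> h.py <<'E'
def go(x,y,z,psi):
    s=robot.observe(); M=R.from_euler('xyz',s['tool_rot']).as_matrix()
    p=np.radians(psi);G=np.c_[[0,0,-1],[-np.sin(p),np.cos(p),0],[np.cos(p),np.sin(p),0]]
    if np.linalg.det(G)<0:G[:,1]*=-1
    print('pos',s['tool_pos'].round(4),'psi',np.degrees(np.arctan2(M[1,2],M[0,2])).round(1),'q6',s['qpos'][5].round(2),'F',s['contact_force'].round(1),'t',s['time'],'open',round(s['opening'],4))
    print('shift',(M.T@(np.array([x,y,z])-s['tool_pos'])).round(4),'twist',R.from_matrix(M.T@G).as_rotvec().round(3))
E
python3 -c "
from h import *
go(.563,-.2045,.25,59.7)"
```

```text
time: 0.6
tool_pos: [0.3189, 0.3543, 0.2511]
tool_rot: [-3.104, 1.569, -2.062]
contact_force: [-0.2, -0.0, 1.1]
opening: 0.092
pos [0.3189 0.3543 0.2511] psi 59.7 q6 -0.36 F [-0.2 -0.   1.1] t 0.6 open 0.092
shift [ 0.0017 -0.4926 -0.3595] twist [ 0.    -0.002  0.   ]
```

```bash
python3 -m creep '[{"translation":[0,-0.04,-0.03],"twist":[0,0,0],"hand":100},{"translation":[0,-0.08,-0.06],"twist":[0,0,0],"hand":100},{"translation":[0,-0.12,-0.09],"twist":[0,0,0],"hand":100},{"translation":[0,-0.16,-0.12],"twist":[0,0,0],"hand":100},{"translation":[0,-0.2,-0.15],"twist":[0,0,0],"hand":100}]' >/dev/null
python3 -m creep '[{"translation":[0,-0.04,-0.03],"twist":[0,0,0],"hand":100},{"translation":[0,-0.08,-0.06],"twist":[0,0,0],"hand":100},{"translation":[0,-0.12,-0.09],"twist":[0,0,0],"hand":100},{"translation":[0,-0.16,-0.12],"twist":[0,0,0],"hand":100},{"translation":[0,-0.16,-0.12],"twist":[0,0,0],"hand":100}]' >/dev/null
python3 -c "
from h import *
go(.563,-.2045,.25,59.7)"
```

```text
pos [ 0.4947 -0.0656  0.2508] psi 59.4 q6 -1.32 F [0.5 0.3 0.1] t 1.6 open 0.0916
shift [ 0.0011 -0.1295 -0.0847] twist [-0.005 -0.003  0.001]
```

```bash
python3 -m creep '[{"translation":[0,-0.04,-0.027],"twist":[0,0,0],"hand":100},{"translation":[0,-0.08,-0.054],"twist":[0,0,0],"hand":100},{"translation":[0,-0.12,-0.08],"twist":[0,0,0],"hand":100},{"translation":[0,-0.13,-0.085],"twist":[0,0,0],"hand":100},{"translation":[0,-0.13,-0.085],"twist":[0,0,0],"hand":100}]' >/dev/null
python3 -m creep '[{"translation":[0,0,0],"twist":[0,0,0],"hand":100},{"translation":[0,0,0],"twist":[0,0,0],"hand":100}]' >/dev/null
python3 -c "
from h import *
go(.563,-.2045,.2,59.7)
snap('scene','s1',(100,60,300,220),3)"
```

```text
pos [ 0.5629 -0.2038  0.2499] psi 59.4 q6 -1.51 F [ 0.1 -0.4 -0.1] t 2.3 open 0.0919
shift [ 0.0499 -0.0006 -0.0004] twist [-0.005 -0.003 -0.002]
```

View pics/s1.png

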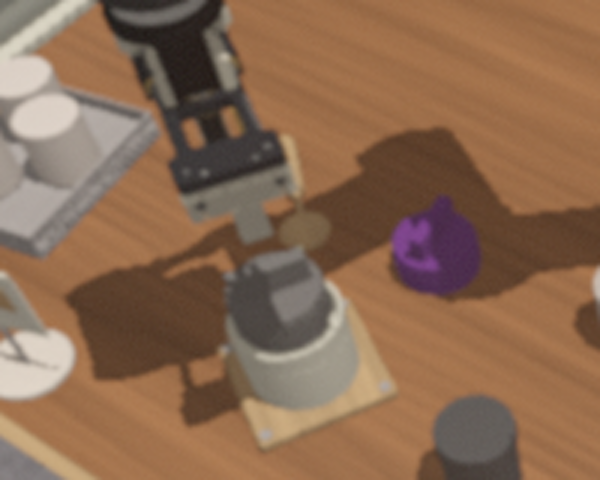

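The near finger hangs above the cap, and the bar (crop about (230,275) to (320,265)) runs parallel to the pads, as planned. I'll part-close to straddle the bar and descend.

```bash
python3 -m creep '[{"translation":[0.02,0,0],"twist":[0,0,0],"hand":36},{"translation":[0.04,0,0],"twist":[0,0,0],"hand":36},{"translation":[0.055,0,0],"twist":[0,0,0],"hand":36},{"translation":[0.06,0,0],"twist":[0,0,0],"hand":36},{"translation":[0.06,0,0],"twist":[0,0,0],"hand":36}]' 
python3 -m creep '[{"translation":[0.004,0,0],"twist":[0,0,0],"hand":36},{"translation":[0.008,0,0],"twist":[0,0,0],"hand":36},{"translation":[0.012,0,0],"twist":[0,0,0],"hand":36},{"translation":[0.012,0,0],"twist":[0,0,0],"hand":36}]' 
python3 -c "
from h import *
go(.563,-.2045,.16,59.7)
snap('scene','s2',(100,60,300,220),3)"
```

```text
time: 2.85
tool_pos: [0.5626, -0.2031, 0.1901]
tool_rot: [2.411, 1.567, -2.835]
contact_force: [0.9, -0.8, -0.0]
opening: 0.0564
time: 3.25
tool_pos: [0.5623, -0.203, 0.1776]
tool_rot: [2.257, 1.567, -2.989]
contact_force: [-0.7, 0.2, -0.3]
opening: 0.0332
pos [ 0.5623 -0.203   0.1776] psi 59.4 q6 -1.51 F [-0.7  0.2 -0.3] t 3.25 open 0.0332
shift [ 0.0176 -0.0014 -0.0009] twist [-0.004 -0.003 -0.003]
```

View pics/s2.png

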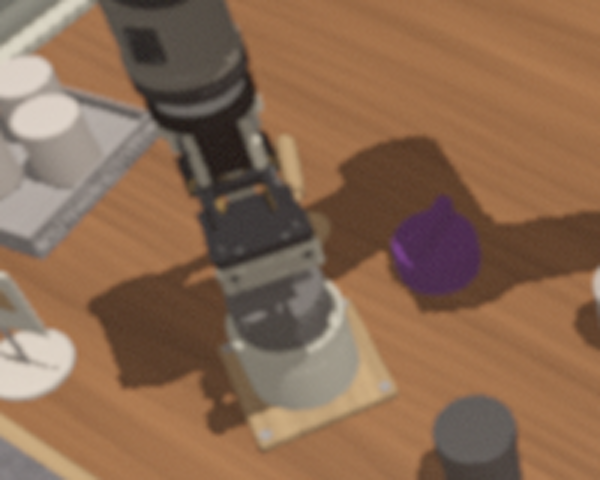

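The finger tip is just above the cap top in front of the bar at about (265,300), with no contact yet. I'll descend in small steps.

```bash
python3 -m creep '[{"translation":[0.002,0,0],"twist":[0,0,0],"hand":36},{"translation":[0.004,0,0],"twist":[0,0,0],"hand":36},{"translation":[0.006,0,0],"twist":[0,0,0],"hand":36}]' 
python3 -m creep '[{"translation":[0.002,0,0],"twist":[0,0,0],"hand":36},{"translation":[0.004,0,0],"twist":[0,0,0],"hand":36},{"translation":[0.006,0,0],"twist":[0,0,0],"hand":36}]'
```

```text
time: 3.6
tool_pos: [0.5624, -0.2032, 0.1717]
tool_rot: [2.338, 1.567, -2.908]
contact_force: [-0.6, -0.8, -0.5]
opening: 0.033
time: 3.9
tool_pos: [0.5623, -0.2032, 0.1656]
tool_rot: [2.326, 1.567, -2.919]
contact_force: [-0.4, -0.0, 0.6]
opening: 0.033
```

```bash
python3 -m creep '[{"translation":[0.002,0,0],"twist":[0,0,0],"hand":36},{"translation":[0.004,0,0],"twist":[0,0,0],"hand":36}]' 
python3 -m creep '[{"translation":[0.002,0,0],"twist":[0,0,0],"hand":36},{"translation":[0.004,0,0],"twist":[0,0,0],"hand":36}]'
```

```text
time: 4.1
tool_pos: [0.5623, -0.2031, 0.1613]
tool_rot: [2.303, 1.567, -2.942]
contact_force: [0.0, 0.1, 0.6]
opening: 0.0331
time: 4.3
tool_pos: [0.5623, -0.2031, 0.1571]
tool_rot: [2.298, 1.567, -2.948]
contact_force: [-0.7, 0.0, 0.1]
opening: 0.033
```

```bash
python3 -m creep '[{"translation":[0.002,0,0],"twist":[0,0,0],"hand":36},{"translation":[0.004,0,0],"twist":[0,0,0],"hand":36}]' 
python3 -m creep '[{"translation":[0.002,0,0],"twist":[0,0,0],"hand":36},{"translation":[0.004,0,0],"twist":[0,0,0],"hand":36}]'
```

```text
time: 4.5
tool_pos: [0.5623, -0.2031, 0.1529]
tool_rot: [2.284, 1.567, -2.962]
contact_force: [0.3, 0.5, -0.2]
opening: 0.0331
time: 4.7
tool_pos: [0.5623, -0.2031, 0.1489]
tool_rot: [2.305, 1.567, -2.941]
contact_force: [-1.4, 0.2, 4.8]
opening: 0.033
```

Contact at TCP z ≈ 0.149 (flat top 0.124). I'll close on the bar.

```bash
python3 -m creep '[{"translation":[0,0,0],"twist":[0,0,0],"hand":10},{"translation":[0,0,0],"twist":[0,0,0],"hand":10},{"translation":[0,0,0],"twist":[0,0,0],"hand":10},{"translation":[0,0,0],"twist":[0,0,0],"hand":10}]' 25
python3 -m creep '[{"translation":[0.001,0,0],"twist":[0,0,0],"hand":5},{"translation":[0.002,0,0],"twist":[0,0,0],"hand":5},{"translation":[0.003,0,0],"twist":[0,0,0],"hand":5}]' 25
python3 -c "
from h import *
go(.563,-.2045,.14,59.4)"
```

```text
time: 5.1
tool_pos: [0.5626, -0.203, 0.1493]
tool_rot: [2.415, 1.568, -2.83]
contact_force: [2.2, 2.3, 3.3]
opening: 0.0136
time: 5.4
tool_pos: [0.5627, -0.203, 0.1466]
tool_rot: [2.492, 1.568, -2.754]
contact_force: [-0.3, 2.0, 6.0]
opening: 0.0138
pos [ 0.5627 -0.203   0.1466] psi 59.4 q6 -1.51 F [-0.3  2.   6. ] t 5.4 open 0.0138
shift [ 0.0066 -0.0011 -0.0011] twist [ 0.001 -0.002 -0.002]
```

```bash
for i in 1 2 3; do python3 -m creep '[{"translation":[0.0015,0,0],"twist":[0,0,0],"hand":5},{"translation":[0.003,0,0],"twist":[0,0,0],"hand":5}]' 25 | grep -E "pos|force"; done
```

```text
tool_pos: [0.5627, -0.203, 0.1441]
contact_force: [-1.0, 1.8, 7.7]
tool_pos: [0.5626, -0.203, 0.1417]
contact_force: [-0.9, 1.6, 7.9]
tool_pos: [0.5626, -0.203, 0.1395]
contact_force: [-1.2, 2.8, 8.9]
```

```bash
python3 -m creep '[{"translation":[0.0015,0,0],"twist":[0,0,0],"hand":5},{"translation":[0.003,0,0],"twist":[0,0,0],"hand":5}]' 25 | grep -E "pos|force"
python3 -m creep '[{"translation":[0.0015,0,0],"twist":[0,0,0],"hand":5},{"translation":[0.003,0,0],"twist":[0,0,0],"hand":5}]' 25 | grep -E "pos|force"
```

```text
tool_pos: [0.5627, -0.2031, 0.1389]
contact_force: [-6.2, 4.7, 27.0]
tool_pos: [0.5628, -0.2031, 0.1388]
contact_force: [-8.8, 4.6, 30.9]
```

Bottomed at z ≈ 0.139 with a sharp rise to 31 N. Now I'll turn anticlockwise (negative about tool x) while keeping it pressed.

```bash
for i in 1 2; do python3 -m creep '[{"translation":[0.003,0,0],"twist":[-0.06,0,0],"hand":5},{"translation":[0.003,0,0],"twist":[-0.12,0,0],"hand":5},{"translation":[0.003,0,0],"twist":[-0.18,0,0],"hand":5},{"translation":[0.003,0,0],"twist":[-0.24,0,0],"hand":5}]' 25 | grep -E "force|open"
python3 -c "
from h import *
go(.563,-.2045,.14,59.4);print(robot.observe()['torque'])"; done
```

```text
contact_force: [-0.4, 0.8, 19.4]
opening: 0.0137
pos [ 0.5642 -0.2042  0.1389] psi 73.3 q6 -1.75 F [-0.4  0.8 19.4] t 6.8 open 0.0137
shift [-0.0011  0.001  -0.0006] twist [ 0.243 -0.003  0.009]
[ 0.37260514  0.32149129 -0.12202882]
contact_force: [-0.9, 2.9, 19.2]
opening: 0.0139
pos [ 0.5651 -0.2045  0.1388] psi 87.2 q6 -1.99 F [-0.9  2.9 19.2] t 7.2 open 0.0139
shift [-0.0012  0.0021 -0.0001] twist [ 0.485 -0.005  0.012]
[ 0.74920836  0.52663963 -0.21451493]
```

```bash
for i in 1 2; do python3 -m creep '[{"translation":[0.003,0,0],"twist":[-0.05,0,0],"hand":5},{"translation":[0.003,0,0],"twist":[-0.1,0,0],"hand":5},{"translation":[0.003,0,0],"twist":[-0.15,0,0],"hand":5}]' 25 | grep -E "force|open"
python3 -c "
from h import *
go(.563,-.2045,.14,59.4);print(robot.observe()['torque'])"; done
```

```text
contact_force: [-3.8, 4.0, 21.7]
opening: 0.0137
pos [ 0.5654 -0.2042  0.1388] psi 95.9 q6 -2.15 F [-3.8  4.  21.7] t 7.5 open 0.0137
shift [-0.0013  0.0024 -0.    ] twist [ 0.636 -0.006  0.014]
[ 1.20007769  1.1376223  -0.41028179]
contact_force: [-5.8, 4.1, 21.9]
opening: 0.014
pos [ 0.5654 -0.2043  0.1388] psi 104.5 q6 -2.3 F [-5.8  4.1 21.9] t 7.8 open 0.014
shift [-0.0012  0.0024  0.0004] twist [ 0.788 -0.007  0.016]
[ 1.02181458  1.27947479 -0.37542017]
```

```bash
for i in 1 2; do python3 -m creep '[{"translation":[0.003,0,0],"twist":[-0.05,0,0],"hand":5},{"translation":[0.003,0,0],"twist":[-0.1,0,0],"hand":5},{"translation":[0.003,0,0],"twist":[-0.15,0,0],"hand":5}]' 25 | grep -E "force|open"
python3 -c "
from h import *
go(.563,-.2045,.14,59.4);print(robot.observe()['torque'])"; done
```

```text
contact_force: [-6.0, 4.3, 22.8]
opening: 0.014
pos [ 0.5654 -0.2043  0.1388] psi 113.2 q6 -2.45 F [-6.   4.3 22.8] t 8.1 open 0.014
shift [-0.0013  0.0023  0.0008] twist [ 0.939 -0.009  0.017]
[ 1.00618099  1.37100272 -0.45055436]
contact_force: [-5.6, 3.4, 22.1]
opening: 0.0139
pos [ 0.5656 -0.2046  0.1388] psi 121.9 q6 -2.6 F [-5.6  3.4 22.1] t 8.4 open 0.0139
shift [-0.0013  0.0022  0.0015] twist [ 1.09  -0.012  0.018]
[ 0.89214977  1.24353215 -0.41690671]
```

```bash
for i in 1 2; do python3 -m creep '[{"translation":[0.003,0,0],"twist":[-0.05,0,0],"hand":5},{"translation":[0.003,0,0],"twist":[-0.1,0,0],"hand":5},{"translation":[0.003,0,0],"twist":[-0.12,0,0],"hand":5}]' 25 | grep -E "force|open"
python3 -c "
from h import *
go(.563,-.2045,.14,59.4);print(robot.observe()['torque'])"; done
```

```text
contact_force: [-6.5, 5.2, 23.1]
opening: 0.0136
pos [ 0.5656 -0.2046  0.1387] psi 128.8 q6 -2.72 F [-6.5  5.2 23.1] t 8.7 open 0.0136
shift [-0.0013  0.002   0.0017] twist [ 1.211 -0.014  0.019]
[ 1.14128821  1.31347362 -0.43851014]
contact_force: [-5.7, 3.8, 22.8]
opening: 0.014
pos [ 0.5658 -0.2047  0.1387] psi 135.7 q6 -2.84 F [-5.7  3.8 22.8] t 9.0 open 0.014
shift [-0.0014  0.0018  0.0021] twist [ 1.332 -0.016  0.02 ]
[ 1.05498654  1.33426779 -0.38275295]
```

```bash
for i in 1 2; do python3 -m creep '[{"translation":[0.003,0,0],"twist":[-0.04,0,0],"hand":5},{"translation":[0.003,0,0],"twist":[-0.08,0,0],"hand":5},{"translation":[0.003,0,0],"twist":[-0.1,0,0],"hand":5}]' 25 | grep -E "force|open"
python3 -c "
from h import *
go(.563,-.2045,.14,59.4);print(robot.observe()['torque'])"; done
```

```text
contact_force: [-5.7, 3.3, 22.7]
opening: 0.014
pos [ 0.5658 -0.2048  0.1387] psi 141.5 q6 -2.94 F [-5.7  3.3 22.7] t 9.3 open 0.014
shift [-0.0014  0.0016  0.0024] twist [ 1.432 -0.018  0.022]
[ 1.0644298   1.34562528 -0.58455322]
contact_force: [-5.8, 5.2, 23.9]
opening: 0.0154
pos [ 0.566  -0.2046  0.1388] psi 147.2 q6 -3.04 F [-5.8  5.2 23.9] t 9.6 open 0.0154
shift [-0.0013  0.0016  0.0025] twist [ 1.532 -0.02   0.023]
[ 1.34663775  1.49325473 -0.74116249]
```

Torque has risen and the pads have been pried open slightly at 88°, so this is the stop. I'll tighten the grip and lift slowly.

```bash
python3 -m creep '[{"translation":[0.001,0,0],"twist":[0.01,0,0],"hand":5},{"translation":[0,0,0],"twist":[0.01,0,0],"hand":5},{"translation":[0,0,0],"twist":[0.01,0,0],"hand":5}]' 45 | grep -E "pos|force|open"
python3 -m creep '[{"translation":[-0.003,0,0],"twist":[0,0,0],"hand":5},{"translation":[-0.006,0,0],"twist":[0,0,0],"hand":5},{"translation":[-0.009,0,0],"twist":[0,0,0],"hand":5}]' 45 | grep -E "pos|force|open"
python3 -m creep '[{"translation":[-0.003,0,0],"twist":[0,0,0],"hand":5},{"translation":[-0.006,0,0],"twist":[0,0,0],"hand":5},{"translation":[-0.009,0,0],"twist":[0,0,0],"hand":5}]' 45 | grep -E "pos|force|open"
```

```text
tool_pos: [0.5648, -0.204, 0.139]
contact_force: [-3.9, 3.5, 8.4]
opening: 0.0141
tool_pos: [0.5642, -0.2039, 0.1472]
contact_force: [1.1, 1.1, -4.9]
opening: 0.0144
tool_pos: [0.5638, -0.2038, 0.1551]
contact_force: [4.5, -1.2, -13.1]
opening: 0.0145
```

```bash
python3 -m creep '[{"translation":[0,0,0],"twist":[0,0,0],"hand":5},{"translation":[0,0,0],"twist":[0,0,0],"hand":5}]' 45 | grep -E "pos|force|open"
python3 -c "
from h import *
print(robot.observe()['torque'])
snap('scene','s3',(150,100,240,220),5)"
```

```text
tool_pos: [0.5639, -0.204, 0.1561]
contact_force: [0.8, 0.8, -0.8]
opening: 0.0141
[ 0.10803353  0.03459709 -0.63748053]
```

View pics/s3.png

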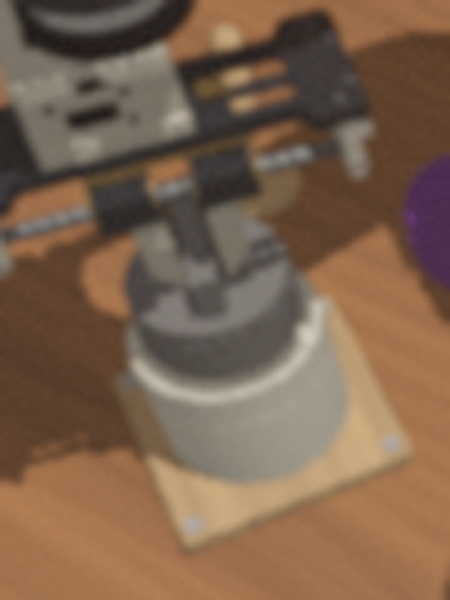

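Run:
```python
from h import *
a=np.linspace(0,6.28,200)
for c in [(.5650,-.2045)]:
  for z in (.114,.124,.131,.140):
    P=np.array([proj('scene',[c[0]+.041*np.cos(t),c[1]+.041*np.sin(t),z]) for t in a]); P=(P-[150,100])*5
    print(z,'x',P[:,0].min().round(),P[:,0].max().round(),'y',P[:,1].min().round(),P[:,1].max().round())
P=np.array([proj('scene',[c[0]+.05*np.cos(t),c[1]+.05*np.sin(t),.088]) for t in a]); P=(P-[150,100])*5
print('rim',P.min(0),P.max(0))
```

```text
0.114 x 126.0 290.0 y 228.0 350.0
0.124 x 120.0 285.0 y 215.0 337.0
0.131 x 116.0 282.0 y 206.0 328.0
0.14 x 111.0 278.0 y 193.0 316.0
rim [123.59481528 248.972784  ] [318.26257335 395.87482656]
```

```bash
python3 -m creep '[{"translation":[-0.001,0,0],"twist":[0,0,0],"hand":5},{"translation":[-0.002,0,0],"twist":[0,0,0],"hand":5},{"translation":[-0.003,0,0],"twist":[0,0,0],"hand":5},{"translation":[-0.003,0,0],"twist":[0,0,0],"hand":5}]' 45 | grep -E "pos|force|open"
python3 -c "
from h import *
go(.5655,-.2045,.14,147.4);print(robot.observe()['torque'])
snap('top','t3',(400,130,480,220),5)"
```

```text
tool_pos: [0.5638, -0.204, 0.1586]
contact_force: [3.4, -2.0, -12.1]
opening: 0.0143
pos [ 0.5638 -0.204   0.1586] psi 146.5 q6 -3.03 F [  3.4  -2.  -12.1] t 11.15 open 0.0143
shift [ 0.0187 -0.0005 -0.0013] twist [-0.015 -0.022  0.001]
[-0.1720713  -0.52260014 -0.65711955]
```

View pics/t3.png

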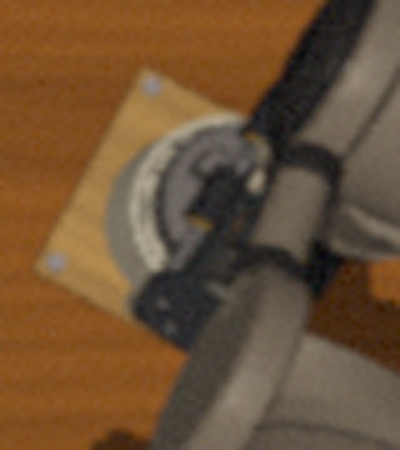

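Lift force saturates at −12…−13 N, so either the cap is rubbing on the neck or the pads are slipping. I'll compare cap height before and now.

Run:
```python
from h import *
n=robot.read_camera('scene'); cv2.imwrite('pics/s4_full.png',n)
f=lambda x:cv2.resize(x[125:200,165:225],None,fx=6.5,fy=6.5,interpolation=cv2.INTER_CUBIC)
A=f(cv2.imread('pics/s0.png'));B=f(n)
B=cv2.convertScaleAbs(B,alpha=1.5)
A=cv2.convertScaleAbs(A,alpha=1.5)
o=np.hstack([A,B])
for y in range(0,o.shape[0],65): cv2.line(o,(0,y),(o.shape[1],y),(0,255,0),1)
cv2.imwrite('pics/c4.png',o);print(o.shape)
```

```text
(488, 780, 3)
```

View pics/c4.png

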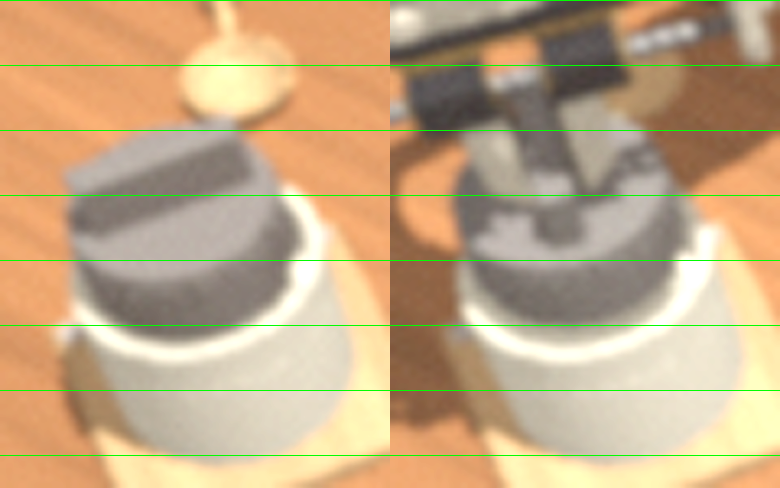

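The enlarged pair shows the cap's top front edge has risen from y≈280 to y≈263 and its lower edge from ≈338 to ≈322. That is about 10 mm of lift, matching the tool, so the cap is off its catches and just rubbing. I'll continue lifting.

```bash
for i in 1 2 3; do python3 -m creep '[{"translation":[-0.003,0,0],"twist":[0,0,0],"hand":5},{"translation":[-0.006,0,0],"twist":[0,0,0],"hand":5},{"translation":[-0.009,0,0],"twist":[0,0,0],"hand":5},{"translation":[-0.012,0,0],"twist":[0,0,0],"hand":5}]' 45 | grep -E "pos|force|open"; done
```

```text
tool_pos: [0.5635, -0.2038, 0.1722]
contact_force: [-0.3, 0.1, -2.1]
opening: 0.0137
tool_pos: [0.5632, -0.2037, 0.1845]
contact_force: [0.1, -0.3, -1.6]
opening: 0.0136
tool_pos: [0.5629, -0.2035, 0.1967]
contact_force: [0.3, -0.0, -2.0]
opening: 0.0134
```

```bash
python3 -m creep '[{"translation":[-0.01,0,0],"twist":[0,0,0],"hand":5},{"translation":[-0.02,0,0],"twist":[0,0,0],"hand":5},{"translation":[-0.03,0,0],"twist":[0,0,0],"hand":5},{"translation":[-0.03,0,0],"twist":[0,0,0],"hand":5}]' 45 | grep -E "force|open"
python3 -c "
from h import *
go(.5498,.2198,.227,146.5)"
```

```text
contact_force: [-0.2, 0.1, -2.7]
opening: 0.0137
pos [ 0.5631 -0.2036  0.229 ] psi 146.6 q6 -3.03 F [-0.2  0.1 -2.7] t 12.85 open 0.0137
shift [-0.004  -0.346   0.2443] twist [ 0.001 -0.027  0.002]
```

```bash
python3 -m creep '[{"translation":[0,-0.025,0.018],"twist":[0,0,0],"hand":5},{"translation":[0,-0.05,0.035],"twist":[0,0,0],"hand":5},{"translation":[-0.001,-0.08,0.056],"twist":[0,0,0],"hand":5},{"translation":[-0.002,-0.11,0.078],"twist":[0,0,0],"hand":5},{"translation":[-0.002,-0.14,0.099],"twist":[0,0,0],"hand":5}]' 45 >/dev/null
python3 -m creep '[{"translation":[0,-0.03,0.021],"twist":[0,0,0],"hand":5},{"translation":[0,-0.06,0.042],"twist":[0,0,0],"hand":5},{"translation":[-0.001,-0.09,0.063],"twist":[0,0,0],"hand":5},{"translation":[-0.002,-0.12,0.085],"twist":[0,0,0],"hand":5},{"translation":[-0.002,-0.14,0.099],"twist":[0,0,0],"hand":5}]' 45 >/dev/null
python3 -c "
from h import *
go(.5498,.2198,.227,146.5)"
```

```text
pos [0.5513 0.143  0.2283] psi 146.6 q6 -2.43 F [-0.1 -0.3 -1.7] t 13.85 open 0.0135
shift [ 0.0003 -0.0633  0.0435] twist [ 0.002 -0.027  0.002]
```

```bash
python3 -m creep '[{"translation":[0,-0.025,0.018],"twist":[0,0,0],"hand":5},{"translation":[0,-0.05,0.035],"twist":[0,0,0],"hand":5},{"translation":[0,-0.063,0.0435],"twist":[0,0,0],"hand":5},{"translation":[0,-0.063,0.0435],"twist":[0,0,0],"hand":5},{"translation":[0,-0.063,0.0435],"twist":[0,0,0],"hand":5}]' 45 >/dev/null
python3 -m creep '[{"translation":[0.03,0,0],"twist":[0,0,0],"hand":5},{"translation":[0.06,0,0],"twist":[0,0,0],"hand":5},{"translation":[0.09,0,0],"twist":[0,0,0],"hand":5},{"translation":[0.115,0,0],"twist":[0,0,0],"hand":5},{"translation":[0.115,0,0],"twist":[0,0,0],"hand":5}]' 45 >/dev/null
python3 -c "
from h import *
go(.5498,.2198,.066,146.5)
snap('scene','s5',(240,110,440,270),3.5)"
```

```text
pos [0.5505 0.2152 0.1087] psi 146.6 q6 -2.29 F [-0.5 -0.8 -2.5] t 14.85 open 0.0135
shift [ 0.0426 -0.0037  0.004 ] twist [ 0.001 -0.022 -0.004]
```

View pics/s5.png

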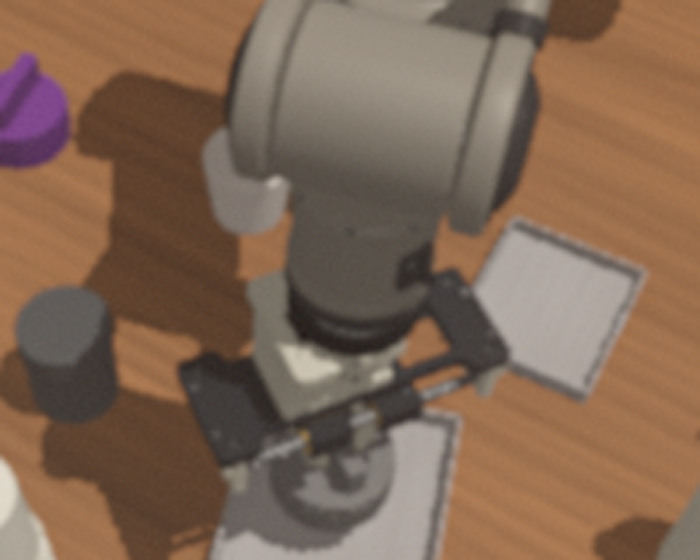

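The cap hangs at (330,480), level, bar up, above the large tray. I'll lower it gently until I feel contact.

```bash
python3 -m creep '[{"translation":[0.01,-0.002,0.002],"twist":[0,0,0],"hand":5},{"translation":[0.02,-0.0037,0.004],"twist":[0,0,0],"hand":5},{"translation":[0.03,-0.0037,0.004],"twist":[0,0,0],"hand":5},{"translation":[0.034,-0.0037,0.004],"twist":[0,0,0],"hand":5}]' 45 | grep -E "pos|force"
python3 -m creep '[{"translation":[0.002,0,0],"twist":[0,0,0],"hand":5},{"translation":[0.004,0,0],"twist":[0,0,0],"hand":5},{"translation":[0.006,0,0],"twist":[0,0,0],"hand":5}]' 45 | grep -E "pos|force"
python3 -m creep '[{"translation":[0.001,0,0],"twist":[0,0,0],"hand":5},{"translation":[0.002,0,0],"twist":[0,0,0],"hand":5},{"translation":[0.003,0,0],"twist":[0,0,0],"hand":5}]' 45 | grep -E "pos|force"
```

```text
tool_pos: [0.5506, 0.2206, 0.0759]
contact_force: [-0.8, -0.9, -2.5]
tool_pos: [0.5509, 0.2206, 0.07]
contact_force: [-0.0, -0.2, -1.9]
tool_pos: [0.5512, 0.2205, 0.0673]
contact_force: [-1.0, -1.7, 4.6]
```

```bash
python3 -m creep '[{"translation":[0,0,0],"twist":[0,0,0],"hand":36},{"translation":[0,0,0],"twist":[0,0,0],"hand":36},{"translation":[0,0,0],"twist":[0,0,0],"hand":36},{"translation":[0,0,0],"twist":[0,0,0],"hand":36}]' | grep -E "force|open"
python3 -m creep '[{"translation":[-0.005,0,0],"twist":[0,0,0],"hand":36},{"translation":[-0.015,0,0],"twist":[0,0,0],"hand":36},{"translation":[-0.03,0,0],"twist":[0,0,0],"hand":36},{"translation":[-0.05,0,0],"twist":[0,0,0],"hand":36},{"translation":[-0.08,0,0],"twist":[0,0,0],"hand":36}]' | grep -E "pos|force|open"
python3 -m creep '[{"translation":[-0.05,0,0],"twist":[0,0,0],"hand":36},{"translation":[-0.1,0,0],"twist":[0,0,0],"hand":36},{"translation":[-0.12,0,0],"twist":[0,0,0],"hand":36},{"translation":[-0.12,0,0],"twist":[0,0,0],"hand":36}]' | grep -E "pos|force|open"
python3 -m creep '[{"translation":[0,0.05,-0.03],"twist":[0,0,0],"hand":36},{"translation":[0,0.1,-0.06],"twist":[0,0,0],"hand":36},{"translation":[0,0.14,-0.09],"twist":[0,0,0],"hand":36},{"translation":[0,0.14,-0.09],"twist":[0,0,0],"hand":36},{"translation":[0,0.14,-0.09],"twist":[0,0,0],"hand":36}]' | grep -E "pos|force|open"
python3 -c "
from h import *
snap('scene','s6',(200,150,400,310),3)
snap('top','t6')"
```

```text
contact_force: [-0.5, -0.2, -0.7]
opening: 0.0327
tool_pos: [0.5489, 0.2216, 0.1478]
contact_force: [0.7, 0.0, -0.4]
opening: 0.0332
tool_pos: [0.5481, 0.2239, 0.2731]
contact_force: [0.7, -0.5, 0.5]
opening: 0.0331
tool_pos: [0.5457, 0.055, 0.2743]
contact_force: [0.4, 0.9, -0.2]
opening: 0.0332
```

View pics/s6.png

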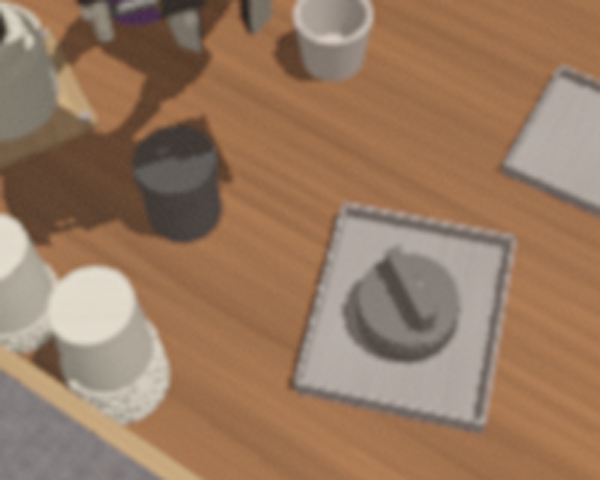

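View pics/t6.png

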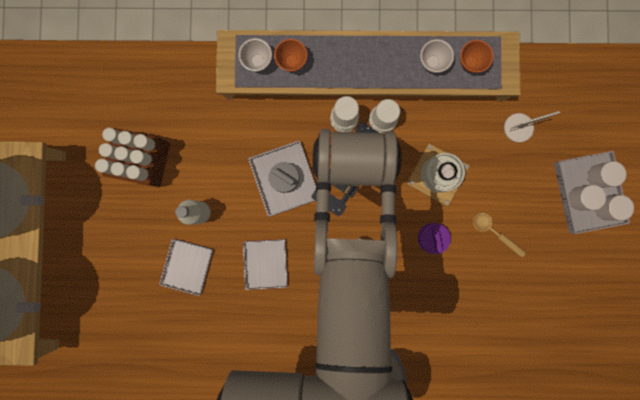

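The scene crop shows the cap flat, bar up, in the middle of the large tray (about (405,305)). In the top view the cap is at (286,178) and the tub is open at (447,171). The cups and bottle are where they were; the tin is under the arm here, but the scene crop shows it standing. The arm touches nothing, so I'm handing in.

```bash
python3 -c "
from h import *
print(robot.hand_in(), robot.observe()['time'])"
```

```text
the job is handed in; nothing more can be done
the job is handed in; nothing more can be done
```

The tub is open, and its cap lies flat and bar up near the middle of the large steel tray. I handed the job in at about 18 s on the robot's clock; the hand-in gave no verdict.

- **Pressing:** I straddled the grip bar with the fingertips on the flat top and pressed. The cap bottomed about 10 mm down, at about 31 N.
- **Turning:** I held the cap down and turned it anticlockwise until the torque rose at the stop, about 88° by the tool. That is slightly past the stated 85°, because the bar twisted a little in the pads.
- **Lifting:** The first part of the lift pulled 12 to 13 N, which could have meant a catch or slipping pads. A before-and-after picture showed the cap rising with the tool. It then came free at about 2 N, which fits its weight.
- **Last checks:** The final pictures show the tray standing where it was, with the cup stacks and spray bottle in place. The tea tin was hidden by the arm in the top view, but the scene view shows it standing. The last force reading was under 1 N, with the arm clear of everything. I judged these final positions by eye from the pictures and did not measure them.

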